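# Offer up the door stile to the jamb hinge and hold it for the pin

### The job

The paring chisel has been left lying across the hinge on the jamb block: pick it up and lay it down, without dropping it, on the cork mat where the other chisel lies. Then lift the loose door stile off its two bearers and, keeping it level with its hinge leaf towards the jamb, bring it up to the jamb's robot side as a hinge opened to a right angle: its two knuckles right home in the gaps between the jamb leaf's three, so that the pin holes line up from end to end. Finish still holding the stile there in the gripper, steady and in line, ready for someone to drive the pin; do not let go, and leave everything else on the bench where it is.

Things in the scene. Friction and masses are not known exactly. Their poses are not given: they have to be found in the camera images.
- jamb: Wooden jamb block 120 x 200 x 56 mm (x, y, z), fixed on the bench. Origin on the bench under the middle of its hinge's pin axis; the wood runs from x = 8.5 to 128.5 mm. y along the pin axis, x away from the robot (yaw within 0.35 rad). Two steel holdfasts press on its top at x = 66, y = -72 and 72 mm; their arms reach 102 mm above the bench, their posts y = -116 and 116 mm.
- jamb_axis (a point): Middle of the pin axis of the steel hinge leaf let flush into the jamb block's top, 56.75 mm above the bench, axes as the jamb. Its three round knuckles stand in front of the block: 16 mm in diameter, 9 mm bore, 18.5 mm long, centred at y = -40, 0 and 40 mm, with 21.5 mm gaps between; their tops are 8.75 mm above the block's.
- stile: Loose door stile: wooden bar 45 x 170 x 44 mm (x, y, z), 0.32 kg. Origin: centre of the wood's underside, 25 mm above the bench as it lies on the bearers; z up, y along the bar. A steel hinge leaf is let flush into its +x side, which faces away from the robot within 0.5 rad. Grip it from above across the 45 mm near the middle of its length, in the upper half: the lower edge must meet the hinge.
- stile_axis (a point): Middle of the pin axis of the stile's leaf, in the stile's frame at x = 23.25, y = 0, z = -8.5 mm, same axes. Two round knuckles, 16 mm in diameter, 17 mm long, centred at y = -20 and 20 mm. Matched, it lies on jamb_axis, axes parallel; the knuckles have 2.25 mm of play lengthwise. Home, it meets rigid stops both down and towards the jamb (+x), each 0.5 mm past exact line; it falls unless held.
- chisel: Paring chisel, 250 mm long, 0.21 kg. Origin on its centre line 30 mm behind the cutting edge. Along +x: blade 25 x 4.5 mm to x = 90 mm (underside 4.25 mm under the centre line), neck and ferrule to 114, 26 mm round handle from 120 to 200, butt at 220; balances near 90. It starts across the jamb, centre line 69 mm above the bench, handle away from the robot, turned up to 0.25 rad from the jamb's x.
- chisel_mid (a point): Middle of the chisel's length, on its centre line, at x = 95 mm in the chisel's frame.
- mat: Cork mat 300 x 180 x 3 mm (x, y, z), fixed flat on the bench at one side of the jamb, the bearers being at the other side (either way round). Origin at the middle of its underside. The other chisel lies along its x, about 45 mm to its +y side; the -y half is free.
- bearers: Two wooden bearers under the stile, each 120 x 25 x 25 mm (x, y, z), fixed on the bench 62 mm either side of the origin, which lies on the bench midway between them.
- chisel_b: The other chisel, 12 mm blade, 250 mm long, handle 24 mm in diameter, lying on the mat; to be left alone. Origin 30 mm behind its cutting edge on the handle's centre line, handle towards +x.
- gauge: Wooden marking gauge, bar 220 mm long with a fence 62 mm high, behind and to the left of the jamb; to be left alone.
- tray: Shallow plywood tray 90 x 150 x 20 mm with screws and the hinge pin, fixed, behind and to the right of the jamb.
- pin: Steel hinge pin, 8.4 mm in diameter, 112 mm long, lying in the tray; not needed yet, to be left alone.
- pencil: Carpenter's pencil 175 mm long, on the bench in front of the jamb; to be left alone.
- tape: Tape measure, 72 x 36 x 68 mm, on the robot's side of the bench; to be left alone.
- table: The workbench: wooden top at z = 0.
- sander: Cork sanding block wrapped in abrasive paper, 110 x 65 x 35 mm, on the robot's side of the bench; to be left alone.
Things that resemble listed ones, but are neither listed nor needed, are in the scene too. Leave any green or orange look-alike of the stile alone.

How it is judged:
By the outcome, as a careful person would: the job done as asked, in the order asked, and still so for the second after the job is handed in, while the arm keeps its last pose, push and grip.
It also fails if it takes over 58 s, if anything falls off the work surface, if the arm or the gripper's body presses on something with over 40 N, if the wrist force passes 120 N, or if a joint passes its speed limit or range.

### The arm

A 6-joint arm with a two-finger parallel gripper is mounted at the origin on the work surface. World frame = base frame: x ahead of the robot, y to its left, z up, the work surface at z = 0. Lengths are in m, angles in rad, forces in N, time in s.
With the tool pointing down it reaches from about 0.275 to 0.775 m from the base axis. Payload 14.6 kg.
Tool frame: the origin (TCP) lies at the very end of the fingers, on their centre line; the grasp point (between the pads) lies 19 mm behind it (arm.tcp_to_grasp is the distance from the TCP to the grasp point, in m); y points along the fingers, z is the direction in which the jaws open and shut, and the axes are right-handed (so a half turn about y gives the same grasp; the last joint's range is limited). The gripper opens to 85 mm and grips with 20 to 120 N. Pads are 22 mm wide; open, the fingers measure 114 mm over their backs; the gripper's body (76 mm by 85 mm) begins 54 mm behind the grasp point. The pads swing forward as they close: fully open they stand 13 mm farther back than shut.
Start: joints at [0.968, 0.263, -0.048, 1.259, 0, 1.415], TCP at [0.227, 0.473, 0.231] pointing down, gripper open.
Joint ranges: [-2.65, 2.65], [-0.89, 1.7], [-1.18, 1.37], [-2.13, 2.11], [-1.35, 1.29], [-3.14, 3.14]. Speed limits (rad/s): [1.89, 1.89, 2.57, 2.79, 3.14, 3.14].

### API

Orientations are given as [roll, pitch, yaw] about the fixed x, y, z axes, in that order (R = Rz(yaw) Ry(pitch) Rx(roll)).
In Python, from rig import arm, vision gives the robot as it stands. The module is installed in compiled form; this text tells all that it offers.
- The arm moves only by the tool carry_out, never from a script. Its argument "motion" is a list of rows, each a list of 7 numbers: the closure, from -1 (fully open) to 1 (shut), then the shift along the world's x, y, z as a fraction of full scale, then the turn, a rotation vector about the world's x, y, z as a fraction of full scale. A call has 1 to 12 rows; each row shifts and turns the commanded pose from where the row before left it; what a row does not reach is not made up. Full scale, the value 1, is 20 mm for a shift and 0.08 rad for a turn. A row lasts 1/10 s, in which the tool goes at most 50 mm and 8.59 degrees, less where a joint would pass 70% of its speed; a pose out of reach is approached as far as the arm can. A call with a number of a shift or a turn outside -1 to 1 is refused whole. A call with a gripper value outside its range is refused whole. The fingers move at their own pace and stop on an object; "grip_force" is the grip in N (left out, the last holds). Time passes only in rows, so rows that do not move let the fingers close. It gives the time, the measured TCP pose, the force and the opening at its end, in the units of the state.
- arm.get_state(): the state, without advancing time (a new reading comes with each control period).
- vision.grab_frame(name): name is "scene" or "top" or "wrist"; returns a dict with "color" (420x560x3 uint8, red, green, blue), "fx", "fy", "cx", "cy" (pixels), "D" ([k1, k2, p1, p2, k3] as OpenCV has them; the pictures are not rectified), "origin" and "rotation" of the camera in the world. Camera axes: x right, y down, z forward; pixel columns grow to the right and rows downward; lengths in m; the calibration is good to about 2 mm. A picture is of the moment at which its call begins. There is no depth.
- arm.job_done(): hands the job in, once; it reports no verdict.
The state is a dict: "t": time; "joint_pos": joint angles; "qd": joint speeds; "joint_efforts": joint torques, N m; "tool_pos": TCP position; "tcp_rot": TCP orientation; "force": force on the tool from outside, world axes, zero at the start; "wrist_torque": the same for the moment, N m; "grip_width": opening from 0.0 (shut) to 1.0 (fully open).
Only numpy, scipy, OpenCV 4.12 (cv2) and the standard library are available. Lean on these libraries where they do the work, as an engineer would, in place of code of your own. Each camera call takes 0.05 s, during which the arm holds its last target. There are 200 camera calls.

## Working session

There is one attempt and no reset: what is moved stays moved. The work goes in short steps, Python scripts to look and compute and a tool call to move; the robot and the scene stay as the last step left them, time stands still between calls to the robot, and variables do not carry over. Pictures are saved under pics/ and viewed, about 8 in all and at most 12, crops included, and the job is handed in when it is done.

Besides the shell and the picture viewer there is one more tool, called in YAML: its name, and indented under it one key for each argument. carry_out: Moves the arm, as the interface text tells. Its arguments: {"type":"object","properties":{"motion":{"type":"array"},"grip_force":{"type":"number"}},"required":["motion"]}

```bash
mkdir -p pics; cat > h.py <<'E'
import numpy as np, cv2
from rig import arm, vision
def grab(n,save=None):
    f=vision.grab_frame(n)
    if save: cv2.imwrite(f'pics/{save}.png',f['color'][:,:,::-1])
    return f
def K(f): return np.array([[f['fx'],0,f['cx']],[0,f['fy'],f['cy']],[0,0,1.]])
def rays(f,px):
    u=cv2.undistortPoints(np.array(px,float).reshape(-1,1,2),K(f),np.array(f['D'],float)).reshape(-1,2)
    d=np.c_[u,np.ones(len(u))]@np.array(f['rotation'],float).reshape(3,3).T
    return np.array(f['origin'],float),d/np.linalg.norm(d,axis=1)[:,None]
def plane(f,px,z):
    o,d=rays(f,px); return o+d*((z-o[2])/d[:,2])[:,None]
def tri(obs):
    A=np.zeros((3,3));b=np.zeros(3);L=[]
    for f,p in obs:
        o,d=rays(f,[p]);M=np.eye(3)-np.outer(d[0],d[0]);A+=M;b+=M@o;L.append((o,M))
    x=np.linalg.solve(A,b); return x,[np.linalg.norm(M@(x-o)) for o,M in L]
def proj(f,P):
    R=np.array(f['rotation'],float).reshape(3,3); r=cv2.Rodrigues(R.T)[0]
    return cv2.projectPoints(np.array(P,float).reshape(-1,1,3),r,-R.T@np.array(f['origin'],float),K(f),np.array(f['D'],float))[0].reshape(-1,2)
E
python3 - <<'E'
from h import *
import pickle
F={n:grab(n) for n in('top','scene','wrist')}
pickle.dump(F,open('f0.pkl','wb'))
for n in F: print(n,F[n]['origin'],np.round(F[n]['rotation'],3).tolist(),F[n]['fx'],F[n]['D'])
cv2.imwrite('pics/top0.png',cv2.resize(F['top']['color'][:,:,::-1],(800,600)))
cv2.imwrite('pics/scene0.png',cv2.resize(F['scene']['color'][:,:,::-1],(800,600)))
s=arm.get_state();print(s)
E
```

```text
top [ 0.29891498 -0.06721116  1.24250295] [-2.965, 0.008, -1.59] 457.22980129223686 [0.00022394 0.         0.         0.         0.        ]
scene [0.99526018 0.42058025 1.18979058] [-2.583, 0.009, 2.342] 395.79721971213894 [-0.09528559  0.          0.          0.          0.        ]
wrist [0.16667381 0.50315934 0.37336604] [2.873, 0.001, 1.123] 349.8788962942703 [-0.02144209  0.          0.          0.          0.        ]
{'t': 0.15, 'joint_pos': array([ 9.67707044e-01,  2.63429486e-01, -4.87860876e-02,  1.25939827e+00,
        1.61094832e-05,  1.41550845e+00]), 'qd': array([ 2.86535310e-04, -1.30065464e-03,  1.37472372e-03,  3.26126053e-06,
        2.65963702e-04,  1.41273476e-03]), 'joint_efforts': array([ 1.70917199e-03, -6.37823796e+01,  3.84649014e+01,  1.05814988e-02,
       -1.19221768e-04, -7.02643916e-06]), 'tool_pos': array([0.2271928, 0.4730654, 0.2309289]), 'tcp_rot': array([-1.57160152e+00,  1.42357145e-04, -4.47801471e-01]), 'force': array([ 0.1660982 , -0.39542956, -0.66188722]), 'wrist_torque': array([-0.02918302,  0.02158076,  0.02279149]), 'grip_width': 1.0019314484832307}
```

View pics/top0.png

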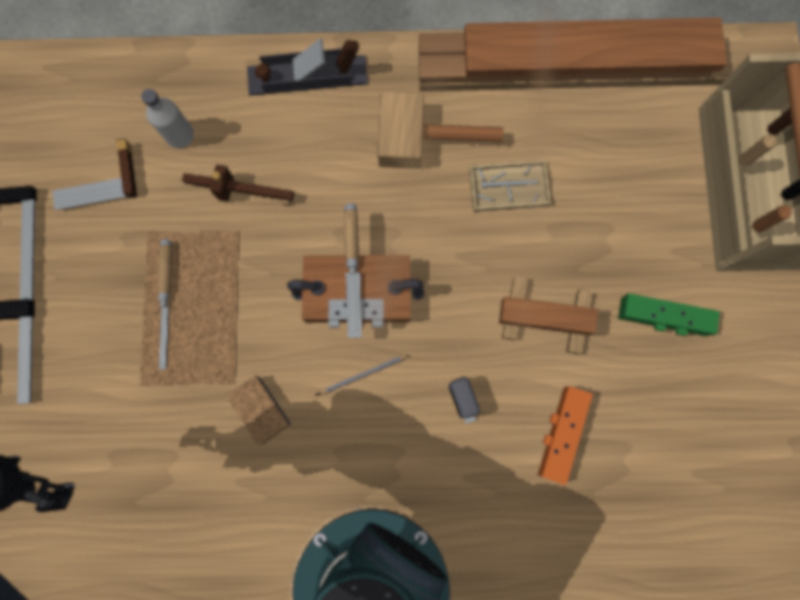

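View pics/scene0.png

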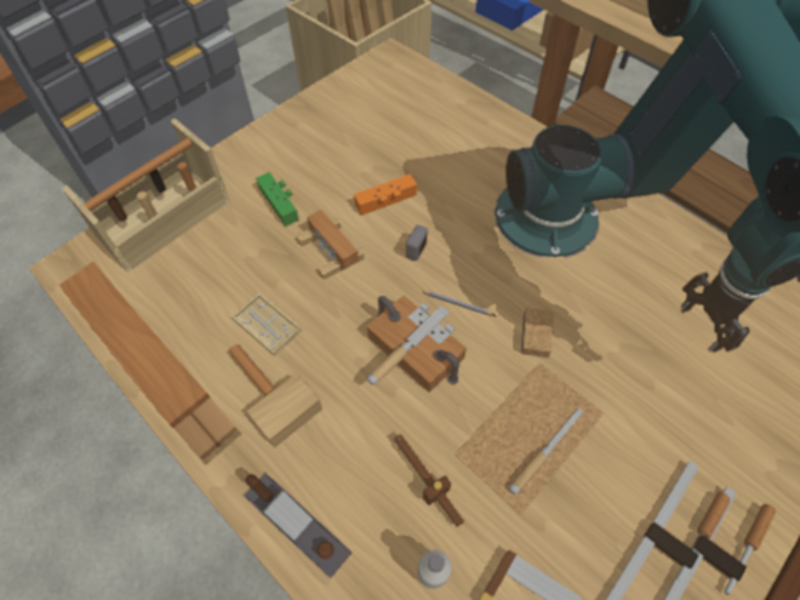

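Top view: the chisel lies across the brown jamb at (353,270), with the mat on the left at (190,305) and chisel_b on it at (165,300). There are three stile candidates: brown on two bearers (550,315), green (670,315) and orange (567,435). Brown fits, because it is wooden and lies on the bearers. I'll confirm that in a crop.

```bash
sed -i 's/^import numpy.*/&\nfrom scipy.spatial.transform import Rotation as Rot\ndef RM(f): return Rot.from_euler("xyz",f["rotation"]).as_matrix()/; s/np.array(f\[.rotation.\],float).reshape(3,3)/RM(f)/' h.py
python3 - <<'E'
from h import *
import pickle
F=pickle.load(open('f0.pkl','rb'))
t,s=F['top'],F['scene']
a=cv2.resize(t['color'][130:270,200:430,::-1],None,fx=3.4,fy=3.4,interpolation=cv2.INTER_CUBIC)
cv2.imwrite('pics/c1.png',a)
b=cv2.resize(s['color'][120:290,190:360,::-1],None,fx=3.5,fy=3.5,interpolation=cv2.INTER_CUBIC)
cv2.imwrite('pics/c2.png',b)
# mat & rough
k=.7
for n,p,z in [('tip',(355,336),.069),('butt',(350,205),.069),('stile',(549,312),.069),('jambF0',(303,321),.056),('jambF1',(412,321),.056)]:
    print(n,plane(t,[np.array(p)*k],z)[0].round(4))
print('mat',plane(t,np.array([(146,232),(240,231),(238,384),(141,384)])*k,.003).round(4).tolist())
E
```

```text
tip [0.4489 0.019  0.069 ]
butt [0.6966 0.0267 0.069 ]
stile [ 0.4859 -0.3339  0.069 ]
jambF0 [0.4803 0.1154 0.056 ]
jambF1 [ 0.4763 -0.0849  0.056 ]
mat [[0.672, 0.4347, 0.003], [0.6701, 0.2491, 0.003], [0.3705, 0.2456, 0.003], [0.374, 0.4294, 0.003]]
```

View pics/c1.png

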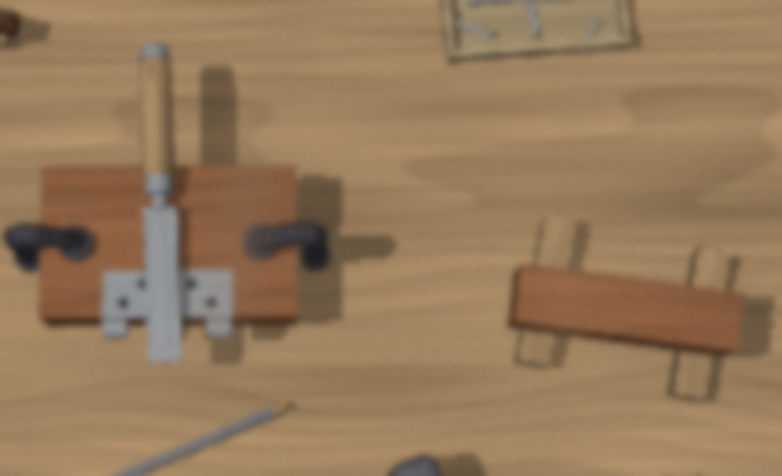

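View pics/c2.png

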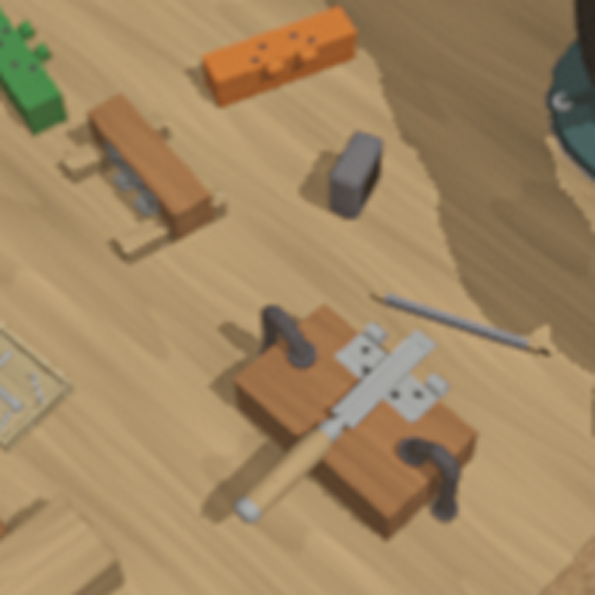

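The crops confirm it: the brown bar at c1 (627,310) lies on two bearers, with its steel leaf facing away from the robot (c2 (130,185)), so it is the stile. The chisel's tip is at c1 (164,361) and its butt at (155,44); its handle overhangs the back of the block.

```bash
python3 - <<'E'
from h import *
import pickle
F=pickle.load(open('f0.pkl','rb'));t,s=F['top'],F['scene']
T=lambda p:(np.array(p)+.5)/3.4-.5+[200,130]
S=lambda p:(np.array(p)+.5)/3.5-.5+[190,120]
for n,a,b in [('tip',(164,361),(425,340)),('butt',(155,44),(245,512)),('bladeend',(161,207),(337,418)),
 ('st +x+y',(523,268),(178,222)),('st -x+y',(514,322),(213,195)),('st +x-y',(742,293),(92,115)),('st -x-y',(737,349),(119,95)),
 ('jamb front+y',(41,317),(474,436)),('jamb front-y',(297,317),(325,306)),('jamb back-y',(297,167),(236,382))]:
    print(n,*[np.round(q,4) for q in tri([(t,T(a)),(s,S(b))])])
E
```

```text
tip [0.4488 0.0211 0.059 ] [0.0003 0.0003]
butt [0.6961 0.0275 0.0737] [0.0023 0.0023]
bladeend [0.5688 0.0215 0.0655] [0.0012 0.0012]
st +x+y [ 0.5157 -0.2563  0.0509] [0.0022 0.0022]
st -x+y [ 0.4725 -0.2469  0.0628] [0.0006 0.0006]
st +x-y [ 0.4897 -0.42    0.0622] [0.0039 0.0039]
st -x-y [ 0.4491 -0.4171  0.0607] [0.0002 0.0002]
jamb front+y [0.4872 0.1176 0.0449] [0.0007 0.0007]
jamb front-y [ 0.4821 -0.0806  0.046 ] [0.001 0.001]
jamb back-y [ 0.6017 -0.0827  0.0465] [0.0017 0.0017]
```

carry_out:
  motion:
    - [-1,0.69,-0.94,0.05,0,0,0.247]
    - [-1,0.69,-0.94,0.05,0,0,0.247]
    - [-1,0.69,-0.94,0.05,0,0,0.247]
    - [-1,0.69,-0.94,0.05,0,0,0.247]
    - [-1,0.69,-0.94,0.05,0,0,0.247]
    - [-1,0.69,-0.94,0.05,0,0,0.247]
    - [-1,0.69,-0.94,0.05,0,0,0.247]
    - [-1,0.69,-0.94,0.05,0,0,0.247]
    - [-1,0.69,-0.94,0.05,0,0,0.247]
    - [-1,0.69,-0.94,0.05,0,0,0.247]
    - [-1,0.69,-0.94,0.05,0,0,0.247]
    - [-1,0.69,-0.94,0.05,0,0,0.247]

```text
t: 1.35
tool_pos: [0.3933, 0.2467, 0.2432]
tcp_rot: [-1.571, 0.0, -0.21]
force: [0.3, 0.6, -0.3]
grip_width: 0.997
```

carry_out:
  motion:
    - [-1,0.69,-0.94,0.05,0,0,0.247]
    - [-1,0.69,-0.94,0.05,0,0,0.247]
    - [-1,0.69,-0.94,0.05,0,0,0.247]
    - [-1,0.69,-0.94,0.05,0,0,0.247]
    - [-1,0.69,-0.94,0.05,0,0,0.247]
    - [-1,0.69,-0.94,0.05,0,0,0.247]
    - [-1,0.69,-0.94,0.05,0,0,0.247]
    - [-1,0.69,-0.94,0.05,0,0,0.247]
    - [-1,0.69,-0.94,0.05,0,0,0.247]
    - [-1,0.69,-0.94,0.05,0,0,0.247]
    - [-1,0.69,-0.94,0.05,0,0,0.247]
    - [-1,0.69,-0.94,0.05,0,0,0.247]

```text
t: 2.55
tool_pos: [0.5589, 0.0212, 0.2551]
tcp_rot: [-1.571, 0.0, 0.027]
force: [-0.6, -0.0, 0.3]
grip_width: 1.0
```

```bash
python3 - <<'E'
from h import *
import pickle
f=grab('wrist');pickle.dump(f,open('w1.pkl','wb'))
print(f['origin'],f['rotation'],f['fx'])
print(proj(f,[[.449,.019,.069],[.6966,.0267,.069],[.619,.0247,.069]]))
cv2.imwrite('pics/w1.png',cv2.resize(f['color'][:,:,::-1],(800,600)))
E
```

```text
[0.49176743 0.02017736 0.39761185] [ 2.87276714e+00 -6.24047845e-04  1.59826765e+00] 349.8788962942703
[[275.90432878  67.53973039]
 [276.7887645  317.95502002]
 [276.95996588 249.57751874]]
```

View pics/w1.png

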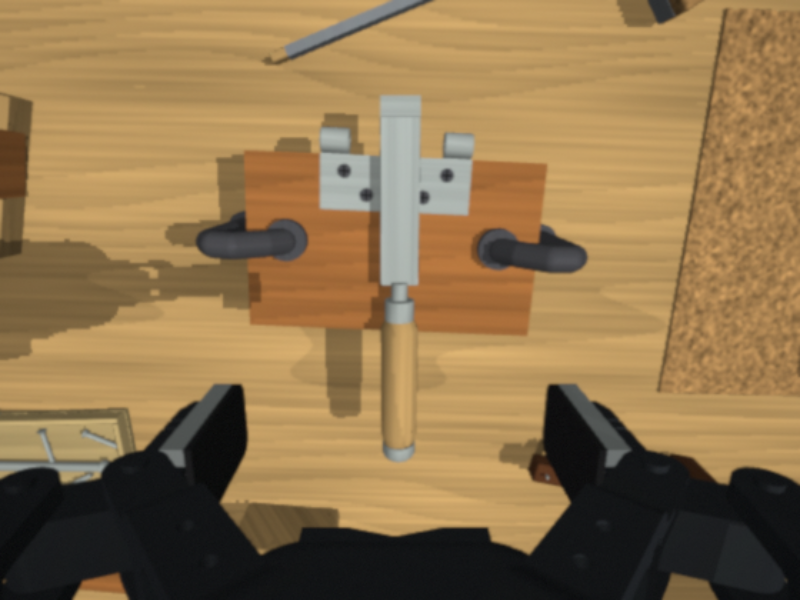

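The wrist view shows the chisel along column 400 (tip row 97, butt row 460), the jamb knuckles at (335,139) and (459,145), and the fingers straddling column ~397. Next I'll shift over the handle and track points for the heights.

carry_out:
  motion:
    - [-1,0.75,0.03,0,0,0,0]
    - [-1,0.75,0.03,0,0,0,0]
    - [-1,0.75,0.03,0,0,0,0]
    - [-1,0.75,0.03,0,0,0,0]
    - [-1,0,0,0,0,0,0]

```text
t: 3.1
tool_pos: [0.6195, 0.0245, 0.2543]
tcp_rot: [-1.571, 0.001, 0.026]
force: [-0.7, 0.0, -0.4]
grip_width: 1.001
```

```bash
cat >> h.py <<'E'
def track(f1,f2,pts,z,win=21):
    p=np.array(pts,np.float32).reshape(-1,1,2)
    g=proj(f2,plane(f1,pts,z)).astype(np.float32).reshape(-1,1,2)
    a,b=[cv2.cvtColor(f['color'],cv2.COLOR_RGB2GRAY) for f in(f1,f2)]
    q,st,e=cv2.calcOpticalFlowPyrLK(a,b,p,g.copy(),winSize=(win,win),maxLevel=1,flags=cv2.OPTFLOW_USE_INITIAL_FLOW)
    return q.reshape(-1,2),st.ravel()
E
python3 - <<'E'
from h import *
import pickle
f1=pickle.load(open('w1.pkl','rb'));f2=grab('wrist');pickle.dump(f2,open('w2.pkl','wb'))
print(f2['origin'],arm.get_state()['tool_pos'])
P={'tip':(400,97),'bladeendL':(382,283),'bladeendR':(418,283),'ferrule':(399,318),'butt':(399,452),'kL':(335,139),'kR':(459,145),'jFL':(246,152),'jFR':(546,164),'jBR':(527,334),'jBL':(251,323),'screwL':(344,171),'screwR':(447,175)}
pts=(np.array(list(P.values()))+.5)*.7-.5
q,st=track(f1,f2,pts,.06)
for n,a,b,s in zip(P,pts,q,st):
    x,r=tri([(f1,a),(f2,b)]); print(n,s,b.round(1),x.round(4),np.round(r[0],4),plane(f1,[a],.06)[0].round(4))
E
```

```text
[0.55238878 0.02353858 0.39687332] [0.61863019 0.02451279 0.25455781]
tip 0 [277.3 -22.7] [0.4549 0.0221 0.1135] 0.0001 [0.4479 0.0225 0.06  ]
bladeendL 1 [265.1 134. ] [0.5667 0.0139 0.0669] 0.0 [0.5683 0.0137 0.06  ]
bladeendR 1 [291.6 133.9] [0.566  0.0383 0.0672] 0.0001 [0.5676 0.0386 0.06  ]
ferrule 1 [277.2 157.5] [0.5862 0.0257 0.0835] 0.0001 [0.5933 0.0262 0.06  ]
butt 1 [277.3 262.5] [0.6898 0.0288 0.0767] 0.0002 [0.7    0.0294 0.06  ]
kL 1 [230.5  25.4] [ 0.4741 -0.0187  0.0568] 0.0001 [ 0.4743 -0.0185  0.06  ]
kR 1 [321.3  30.3] [0.4756 0.062  0.0551] 0.0001 [0.4758 0.0614 0.06  ]
jFL 1 [172.1  35.7] [ 0.4839 -0.0731  0.0596] 0.0031 [ 0.4838 -0.0762  0.06  ]
jFR 1 [385.6  44.5] [0.4858 0.1199 0.0571] 0.0001 [0.4859 0.1189 0.06  ]
jBR 1 [371.3 175.4] [0.6042 0.119  0.0555] 0.0001 [0.6027 0.1178 0.06  ]
jBL 1 [152.2 165.2] [ 0.5924 -0.0761  0.0922] 0.0071 [ 0.5998 -0.0785  0.06  ]
screwL 1 [236.9  50. ] [ 0.4941 -0.013   0.0567] 0.0 [ 0.4941 -0.0127  0.06  ]
screwR 1 [312.6  53. ] [0.4948 0.0551 0.0566] 0.0 [0.4948 0.0547 0.06  ]
```

Wrist stereo gives jamb top 0.056–0.057, knuckle 0.056 and blade 0.067, all matching the given heights. I'll descend on the handle at chisel x ≈ 140 mm, with the TCP 10 mm under the centre line.

carry_out:
  motion:
    - [-1,-0.1,0.1,-1,0,0,0]
    - [-1,-0.05,0,-1,0,0,0]
    - [-1,0,0,-1,0,0,0]
    - [-1,0,0,-1,0,0,0]
    - [-1,0,0,-1,0,0,0]
    - [-0.6,0,0,-1,0,0,0]
    - [-0.5,0,0,-1,0,0,0]
    - [-0.3,0,0,-1,0,0,0]
    - [-0.2,0,0,-1,0,0,0]
    - [-0.2,0,0,-0.75,0,0,0]
    - [-0.2,0,0,0,0,0,0]
    - [-0.2,0,0,0,0,0,0]
  grip_force: 50

```text
t: 4.35
tool_pos: [0.6151, 0.0265, 0.0609]
tcp_rot: [-1.571, 0.0, 0.026]
force: [0.5, 0.3, -0.3]
grip_width: 0.601
```

carry_out:
  motion:
    - [1,0,0,0,0,0,0]
    - [1,0,0,0,0,0,0]
    - [1,0,0,0,0,0,0]
    - [1,0,0,0,0,0,0]
    - [1,0,0,0,0,0,0]
    - [1,0,0,0,0,0,0]
    - [1,0,0,0.1,0,0,0]
    - [1,0,0,0.2,0,0,0]
    - [1,0,0,0.2,0,0,0]

```text
t: 5.25
tool_pos: [0.6154, 0.0264, 0.0706]
tcp_rot: [-1.571, 0.0, 0.026]
force: [-0.0, -0.4, -1.5]
grip_width: 0.278
```

carry_out:
  motion:
    - [1,0,0,0.3,0,0,0]
    - [1,0,0,0.3,0,0,0]
    - [1,0,0,0,0,0,0]
    - [1,0,0,0,0,0,0]

```text
t: 5.65
tool_pos: [0.6156, 0.0264, 0.0824]
tcp_rot: [-1.571, -0.0, 0.026]
force: [0.8, -0.2, -1.9]
grip_width: 0.279
```

```bash
python3 - <<'E'
from h import *
f=grab('wrist');s=arm.get_state();print(s['force'],s['wrist_torque'],s['grip_width'],s['tool_pos'])
sc=grab('scene')['color'][150:290,230:370]
a=cv2.resize(f['color'],(440,330));b=cv2.resize(sc,(330,330),interpolation=cv2.INTER_CUBIC)
cv2.imwrite('pics/l1.png',np.hstack([a,b])[:,:,::-1])
E
```

```text
[-0.23182714 -0.38526907 -2.1936881 ] [-0.01990008 -0.12050736 -0.00448801] 0.28195967209429984 [0.61545493 0.02643903 0.08220141]
```

View pics/l1.png

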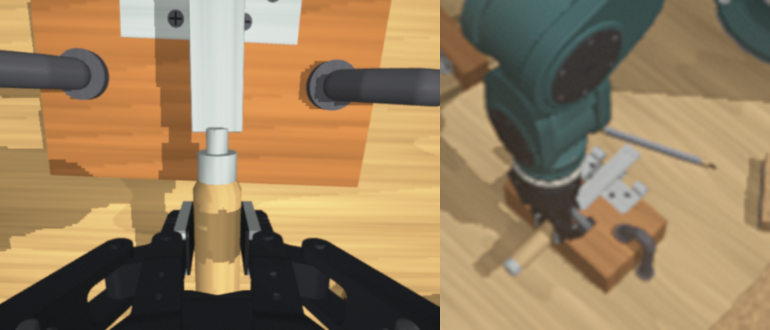

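The chisel is held firmly: the force is −2.1 N against an expected 2.06 N, and it hangs level. Now up and over the holdfast to the mat.

carry_out:
  motion:
    - [1,0,0,0.5,0,0,0]
    - [1,0,0,0.9,0,0,0]
    - [1,0,0,0.9,0,0,0]
    - [1,0,0,0.9,0,0,0]
    - [1,0,0,0.9,0,0,0]
    - [1,-0.1,0.5,0.3,0,0,-0.1]
    - [1,-0.2,0.8,0,0,0,-0.09]
    - [1,-0.2,0.95,0,0,0,0]
    - [1,-0.2,0.95,0,0,0,0]
    - [1,-0.2,0.95,0,0,0,0]
    - [1,-0.2,0.95,0,0,0,0]
    - [1,-0.2,0.95,0,0,0,0]

```text
t: 6.95
tool_pos: [0.5888, 0.1488, 0.17]
tcp_rot: [-1.571, 0.001, 0.011]
force: [0.9, 1.0, -1.7]
grip_width: 0.28
```

carry_out:
  motion:
    - [1,-0.2,0.95,0,0,0,0]
    - [1,-0.2,0.95,0,0,0,0]
    - [1,-0.2,0.95,0,0,0,0]
    - [1,-0.2,0.95,0,0,0,0]
    - [1,-0.2,0.95,0,0,0,0]
    - [1,-0.2,0.95,0,0,0,0]
    - [1,-0.2,0.95,-0.5,0,0,0]
    - [1,0,0.6,-0.8,0,0,0]
    - [1,0,0.13,-0.9,0,0,0]
    - [1,0,0,-0.9,0,0,0]
    - [1,0,0,-0.9,0,-0.2,0]
    - [1,0,0,-0.5,0,-0.4,0]

```text
t: 8.15
tool_pos: [0.5607, 0.2954, 0.0783]
tcp_rot: [-1.572, -0.047, 0.011]
force: [-0.1, 0.5, -1.7]
grip_width: 0.282
```

```bash
python3 - <<'E'
from h import *
import pickle
f1=pickle.load(open('w1.pkl','rb'))
print(plane(f1,(np.array([(660,392),(725,12)])+.5)*.7-.5,.003).round(4).tolist())
f=grab('wrist');s=arm.get_state();print(s['force'],s['grip_width'],s['tool_pos'],s['tcp_rot'])
cv2.imwrite('pics/m1.png',cv2.resize(f['color'],(640,480))[:,:,::-1])
pickle.dump(f,open('w3.pkl','wb'))
E
```

```text
[[0.6712, 0.2552, 0.003], [0.3757, 0.2537, 0.003]]
[-1.20520185  0.4364358  -4.07779695] 0.2801609497994324 [0.5595281  0.29517949 0.07747897] [-1.57251442 -0.04726501  0.01142864]
```

View pics/m1.png

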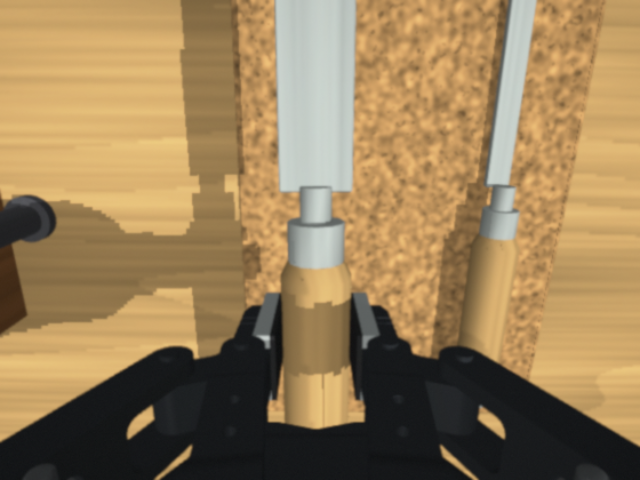

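The chisel is over the free (−y) half of the mat: mat edge at column 240, chisel_b at column 495, and well clear of it. I'll lower it with force watching.

carry_out:
  motion:
    - [1,0.1,0.15,-0.8,0,0,0]
    - [1,0.1,0,-0.8,0,0,0]
    - [1,0,0,-0.7,0,0,0]
    - [1,0,0,-0.4,0,-0.1,0]
    - [1,0,0,-0.2,0,0,0]
    - [1,0,0,0,0,0,0]
    - [1,0,0,0,0,0,0]

```text
t: 8.9
tool_pos: [0.5657, 0.2983, 0.0228]
tcp_rot: [-1.571, -0.056, 0.011]
force: [0.2, -0.0, -1.3]
grip_width: 0.281
```

carry_out:
  motion:
    - [1,0,0,-0.1,0,0,0]
    - [1,0,0,-0.1,0,0,0]
    - [1,0,0,-0.05,0,0,0]
    - [1,0,0,0,0,0,0]

```text
t: 9.3
tool_pos: [0.5654, 0.298, 0.0172]
tcp_rot: [-1.571, -0.056, 0.011]
force: [0.2, -0.2, -2.2]
grip_width: 0.279
```

carry_out:
  motion:
    - [1,0,0,-0.1,0,0,0]
    - [1,0,0,-0.1,0,0,0]
    - [1,0,0,-0.05,0,0,0]
    - [1,0,0,0,0,0,0]

```text
t: 9.7
tool_pos: [0.5654, 0.298, 0.0121]
tcp_rot: [-1.571, -0.056, 0.011]
force: [-1.0, -0.1, -1.3]
grip_width: 0.282
```

carry_out:
  motion:
    - [1,0,0,-0.05,0,0,0]
    - [1,0,0,-0.05,0,0,0]
    - [1,0,0,0,0,0,0]

```text
t: 10.0
tool_pos: [0.5654, 0.298, 0.0102]
tcp_rot: [-1.571, -0.056, 0.011]
force: [-0.9, -0.9, -1.4]
grip_width: 0.282
```

carry_out:
  motion:
    - [1,0,0,-0.06,0,0,0]
    - [1,0,0,0,0,0,0]

```text
t: 10.2
tool_pos: [0.5657, 0.2981, 0.0093]
tcp_rot: [-1.571, -0.056, 0.011]
force: [-0.3, 0.2, 2.8]
grip_width: 0.279
```

carry_out:
  motion:
    - [1,0,0,-0.05,0,0,0]
    - [1,0,0,0,0,0,0]

```text
t: 10.4
tool_pos: [0.5659, 0.2981, 0.0089]
tcp_rot: [-1.571, -0.057, 0.011]
force: [-2.5, -1.2, 12.1]
grip_width: 0.285
```

The chisel is on the mat: the force went from −1.4 N to +12 N on contact. I'll ease off, release it and move to the stile.

carry_out:
  motion:
    - [1,0,0,0.03,0,0,0]
    - [0.35,0,0,0,0,0,0]
    - [0.2,0,0,0,0,0,0]
    - [0.0,0,0,0,0,0,0]
    - [0.0,0,0,0,0,0,0]
    - [0.0,0,0,0.2,0,0,0]
    - [0.0,0,0,0.8,0,0.2,0]
    - [0.0,0,0,1,0,0.3,0]
    - [0.0,0,0,1,0,0.21,0]
    - [-0.2,0,0,1,0,0,0]
    - [-0.4,0,0,1,0,0,0]
    - [-0.6,0,-0.4,1,0,0,0]

```text
t: 11.6
tool_pos: [0.5654, 0.2905, 0.1297]
tcp_rot: [-1.571, 0.001, 0.012]
force: [-0.8, -0.2, 0.3]
grip_width: 0.798
```

carry_out:
  motion:
    - [-1,-0.1,-0.9,1,0,0,0]
    - [-1,-0.1,-0.98,1,0,0,-0.07]
    - [-1,-0.1,-0.98,1,0,0,-0.07]
    - [-1,-0.1,-0.98,1,0,0,-0.07]
    - [-1,-0.1,-0.98,0.5,0,0,-0.07]
    - [-1,-0.1,-0.98,0,0,0,-0.07]
    - [-1,-0.1,-0.98,0,0,0,-0.07]
    - [-1,-0.1,-0.98,0,0,0,-0.07]
    - [-1,-0.1,-0.98,0,0,0,-0.07]
    - [-1,-0.1,-0.98,0,0,0,-0.07]
    - [-1,-0.1,-0.98,0,0,0,-0.07]
    - [-1,-0.1,-0.98,0,0,0,-0.07]

```text
t: 12.8
tool_pos: [0.5413, 0.0557, 0.219]
tcp_rot: [-1.571, 0.001, -0.051]
force: [0.1, -0.6, -0.1]
grip_width: 1.006
```

```bash
python3 - <<'E'
from h import *
import pickle
f=grab('wrist');s=arm.get_state();print(s['force'],s['tool_pos'],s['tcp_rot'],f['origin'])
cv2.imwrite('pics/j1.png',cv2.resize(f['color'],(800,600))[:,:,::-1])
pickle.dump(f,open('w4.pkl','wb'))
E
```

```text
[ 1.84809082 -2.06750355  0.55132942] [0.54121802 0.05353401 0.21902615] [-1.57166731e+00  5.23341909e-04 -5.21038148e-02] [0.47424092 0.05989151 0.36151545]
```

View pics/j1.png

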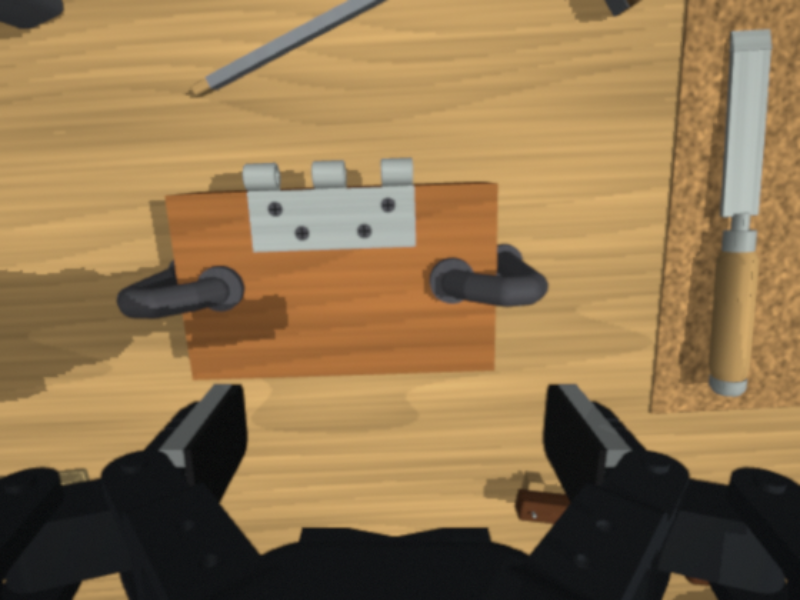

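The chisel lies fully on the mat (tip (750,35), butt (728,392); mat edge at columns 655–690). The jamb hinge is now clear: knuckles at (261,175), (329,173) and (397,171). I'll rotate to the stile-grasp yaw over the jamb, so that jamb and stile are both measured in the same camera orientation.

carry_out:
  motion:
    - [-1,-0.16,-0.235,0.04,0,0,-0.97]
    - [-1,-0.16,-0.235,0.04,0,0,-0.97]
    - [-1,-0.16,-0.235,0.04,0,0,-0.97]
    - [-1,-0.16,-0.235,0.04,0,0,-0.97]
    - [-1,-0.16,-0.235,0.04,0,0,-0.97]
    - [-1,-0.16,-0.235,0.04,0,0,-0.97]
    - [-1,-0.16,-0.235,0.04,0,0,-0.97]
    - [-1,-0.16,-0.235,0.04,0,0,-0.97]
    - [-1,-0.16,-0.235,0.04,0,0,-0.97]
    - [-1,-0.16,-0.235,0.04,0,0,-0.97]

```text
t: 13.85
tool_pos: [0.5094, 0.0094, 0.227]
tcp_rot: [-1.571, 0.001, -0.829]
force: [0.6, -0.9, 0.1]
grip_width: 0.998
```

carry_out:
  motion:
    - [-1,-0.16,-0.235,0.04,0,0,-0.97]
    - [-1,-0.16,-0.235,0.04,0,0,-0.97]
    - [-1,-0.16,-0.235,0.04,0,0,-0.97]
    - [-1,-0.16,-0.235,0.04,0,0,-0.97]
    - [-1,-0.16,-0.235,0.04,0,0,-0.97]
    - [-1,-0.16,-0.235,0.04,0,0,-0.97]
    - [-1,-0.16,-0.235,0.04,0,0,-0.97]
    - [-1,-0.16,-0.235,0.04,0,0,-0.97]
    - [-1,-0.16,-0.235,0.04,0,0,-0.97]
    - [-1,-0.1,-0.2,0.04,0,0,-0.9]
    - [-1,0,0,0,0,0,0]
    - [-1,0,0,0,0,0,0]

```text
t: 15.05
tool_pos: [0.4788, -0.0367, 0.2348]
tcp_rot: [-1.571, 0.001, -1.595]
force: [0.2, -0.1, 0.6]
grip_width: 1.0
```

```bash
cat >> h.py <<'E'
def grey(f):
    h=cv2.cvtColor(f['color'],cv2.COLOR_RGB2HSV); return ((h[...,1]<45)&(h[...,2]>125)).astype(np.uint8)
E
python3 - <<'E'
from h import *
import pickle
f=grab('wrist');s=arm.get_state();print(s['tool_pos'],s['tcp_rot'],f['origin'],f['rotation'])
pickle.dump(f,open('w5.pkl','wb'))
f4=pickle.load(open('w4.pkl','rb'))
P=(np.array([(275,209),(388,205),(302,233),(364,230),(261,175),(329,173),(397,171)])+.5)*.7-.5
X=plane(f4,P,.057);print(X.round(4));print(proj(f,X).round(1))
def refine(f,p):  # dark screw centroid
    g=cv2.cvtColor(f['color'],cv2.COLOR_RGB2GRAY).astype(float);x,y=np.round(p).astype(int)
    w=g[y-6:y+7,x-6:x+7];m=np.clip(130-w,0,None);yy,xx=np.mgrid[-6:7,-6:7];return [x+(m*xx).sum()/m.sum(),y+(m*yy).sum()/m.sum()]
for ff,pp in((f4,P[:4]),(f,proj(f,X)[:4])):
    r=[refine(ff,p) for p in pp];r=[refine(ff,p) for p in r];print(np.round(r,1).tolist(),plane(ff,r,.0565).round(4).tolist())
a=cv2.resize(f['color'],(800,600));cv2.imwrite('pics/j2.png',a[:,:,::-1])
E
```

```text
[ 0.47880452 -0.03664291  0.23477046] [-1.57061555e+00  8.57136383e-04 -1.59468578e+00] [0.48052797 0.03138862 0.37737999] [ 2.87330155e+00  1.20857062e-04 -2.36399335e-02]
[[ 0.4939 -0.013   0.057 ]
 [ 0.495   0.055   0.057 ]
 [ 0.509   0.0019  0.057 ]
 [ 0.5091  0.0396  0.057 ]
 [ 0.4737 -0.019   0.057 ]
 [ 0.4747  0.0212  0.057 ]
 [ 0.4756  0.0613  0.057 ]]
[[291.9 167.9]
 [292.2  89.7]
 [308.4 151.1]
 [308.5 107.7]
 [270.1 174.9]
 [269.9 130.1]
 [269.6  82.5]]
[[192.1, 145.9], [271.1, 143.1], [211.0, 162.7], [254.5, 161.2]] [[0.4937, -0.0132, 0.0565], [0.4948, 0.0547, 0.0565], [0.5089, 0.0015, 0.0565], [0.5095, 0.0395, 0.0565]]
[[291.7, 168.0], [292.0, 90.1], [308.2, 151.4], [308.9, 107.8]] [[0.4937, -0.0132, 0.0565], [0.4948, 0.0547, 0.0565], [0.5088, 0.0016, 0.0565], [0.5095, 0.0395, 0.0565]]
```

View pics/j2.png

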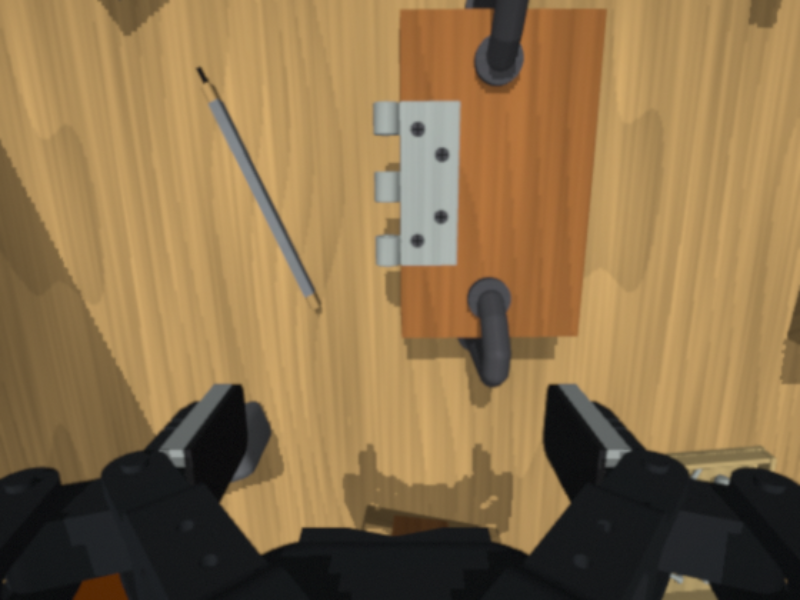

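The two camera orientations agree to 0.1 mm on the leaf screws. Next, subpixel edges for the pin axis x, then on to the stile.

```bash
python3 - <<'E'
from h import *
import pickle
f=pickle.load(open('w5.pkl','rb'));print(f['cx'],f['cy'])
c=f['color'].astype(float)
sat=c.max(2)-c.min(2); blue=c[...,2]
def edge(row0,row1,x0,x1,img,sgn):
    p=cv2.GaussianBlur(img[row0:row1].mean(0)[None],(0,0),1)[0];g=np.gradient(p)[x0:x1]*sgn
    w=np.clip(g-0.3*g.max(),0,None);return x0+(w*np.arange(len(g))).sum()/w.sum()
# wood front edge (green channel drop) below and above the leaf
for r0,r1 in((15,60),(195,230)):
    e=edge(r0,r1,270,290,c[...,1],-1);print('wood',plane(f,[(e,(r0+r1)/2)],.056)[0].round(4))
for r0,r1 in((74,91),(123,138),(168,183)):
    e=edge(r0,r1,252,275,-sat,1);print('knuckle front',e,plane(f,[(e,(r0+r1)/2)],.05675)[0].round(4))
    q=edge(r0,r1,310,330,-sat,-1);print(' leaf back',plane(f,[(q,(r0+r1)/2)],.056)[0].round(4))
# knuckle y edges over columns 264..276
p=-sat[:,265:277].mean(1);g=np.gradient(cv2.GaussianBlur(p[:,None],(0,0),1)[:,0])
es=[]
for a,b,sg in((66,76,1),(90,98,-1),(114,124,1),(137,145,-1),(160,170,1),(182,190,-1)):
    w=np.clip(g[a:b]*sg,0,None);w[w<.3*w.max()]=0;es.append(a+(w*np.arange(b-a)).sum()/w.sum())
print(es);print(plane(f,[(270,e) for e in es],.062).round(4)[:,1])
E
```

```text
276.14082699347824 214.2034572606828
wood [0.4842 0.097  0.056 ]
wood [ 0.4784 -0.0553  0.056 ]
knuckle front 260.64462474086116 [0.4678 0.0615 0.0568]
 leaf back [0.5206 0.0604 0.056 ]
knuckle front 261.50713670213 [0.4672 0.0211 0.0568]
 leaf back [0.5201 0.0198 0.056 ]
knuckle front 262.3022216045783 [ 0.4665 -0.0194  0.0568]
 leaf back [ 0.5195 -0.0208  0.056 ]
[np.float64(70.3910864634999), np.float64(94.55721562644165), np.float64(119.16562927819328), np.float64(141.44684188332604), np.float64(163.57025751065618), np.float64(186.24831264263878)]
[ 0.0705  0.0511  0.0307  0.0116 -0.0079 -0.0286]
```

carry_out:
  motion:
    - [-1,0.05,-0.98,0,0,0,-0.15]
    - [-1,0.05,-0.98,0,0,0,-0.15]
    - [-1,0.05,-0.98,0,0,0,-0.15]
    - [-1,0.05,-0.98,0,0,0,-0.15]
    - [-1,0.05,-0.98,0,0,0,-0.15]
    - [-1,0.05,-0.98,0,0,0,-0.15]
    - [-1,0.05,-0.98,0,0,0,-0.15]
    - [-1,0.05,-0.98,0,0,0,-0.15]
    - [-1,0.05,-0.98,0,0,0,-0.15]
    - [-1,0.05,-0.98,0,0,0,-0.15]
    - [-1,0.05,-0.98,0,0,0,-0.15]

```text
t: 16.2
tool_pos: [0.4899, -0.2534, 0.2346]
tcp_rot: [-1.571, 0.001, -1.728]
force: [-0.0, 0.5, 0.3]
grip_width: 0.999
```

carry_out:
  motion:
    - [-1,0.05,-0.98,0,0,0,0]
    - [-1,0.05,-0.98,0,0,0,0]
    - [-1,0.05,-0.98,0,0,0,0]
    - [-1,0.05,-0.98,0,0,0,0]
    - [-1,0,-0.2,0,0,0,0]
    - [-1,0,0,0,0,0,0]
    - [-1,0,0,0,0,0,0]

```text
t: 16.9
tool_pos: [0.4937, -0.3345, 0.2347]
tcp_rot: [-1.571, 0.001, -1.728]
force: [0.0, -0.5, -0.3]
grip_width: 0.999
```

```bash
python3 - <<'E'
from h import *
import pickle
f=grab('wrist');s=arm.get_state();print(s['tool_pos'],s['tcp_rot'],f['origin'],f['rotation'])
pickle.dump(f,open('w6.pkl','wb'))
cv2.imwrite('pics/s1.png',cv2.resize(f['color'],(800,600))[:,:,::-1])
E
```

```text
[ 0.49372033 -0.33427278  0.23477431] [-1.57083596e+00  1.01487543e-03 -1.72814588e+00] [ 0.50442919 -0.26726603  0.37722319] [ 2.87350794e+00  6.17636820e-04 -1.57423167e-01]
```

View pics/s1.png

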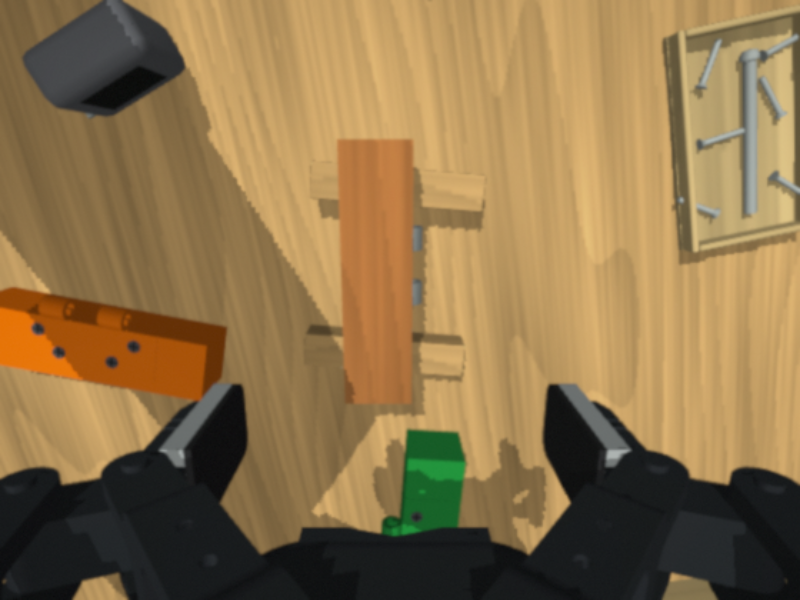

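The stile's wood fills columns 338–413 and rows 140–404; its two knuckles are at (418,238) and (418,292) on the side away from the robot. I'll fit its edges, then take a second view after a shift for the height.

```bash
cat >> h.py <<'E'
def stile(f,box):
    h=cv2.cvtColor(f['color'],cv2.COLOR_RGB2HSV);x0,y0,x1,y1=box
    m=np.zeros(h.shape[:2],np.uint8);s=h[y0:y1,x0:x1]
    m[y0:y1,x0:x1]=(s[...,0]<14)&(s[...,1]>110)&(s[...,2]>120)
    n,l,st,_=cv2.connectedComponentsWithStats(m);k=1+st[1:,4].argmax();c=(l==k)
    rows=np.where(c.sum(1)>20)[0];ys=np.arange(rows[4],rows[-5])
    L=np.array([np.where(c[y])[0][0]-.5 for y in ys]);R=np.array([np.where(c[y])[0][-1]+.5 for y in ys])
    pl,pr=np.polyfit(ys,L,1),np.polyfit(ys,R,1)
    t,b=rows[0]-.5,rows[-1]+.5
    return np.array([[np.polyval(p,y),y] for y in(t,b) for p in(pl,pr)])
E
python3 - <<'E'
from h import *
import pickle
f=pickle.load(open('w6.pkl','rb'))
c=stile(f,(225,90,300,292));print(c.round(1).tolist())
X=plane(f,c,.069);print(X.round(4).tolist(),X.mean(0))
for a,b in((0,1),(2,3),(0,2),(1,3)):print(np.linalg.norm(X[a]-X[b]).round(4),(X[a]-X[b]).round(4))
K_=(np.array([(418,238),(418,292)])+.5)*.7-.5;print(plane(f,K_,.0165+.025-.025+.001).round(4))
E
```

```text
Traceback (most recent call last):
  File "h.py", line 37, in stile
    rows=np.where(c.sum(1)>20)[0];ys=np.arange(rows[4],rows[-5])
                                               ~~~~^^^
IndexError: index 4 is out of bounds for axis 0 with size 0
```

carry_out:
  motion:
    - [-1,-0.5,0.7,0,0,0,0]
    - [-1,-0.5,0.7,0,0,0,0]
    - [-1,0,0.6,0,0,0,0]
    - [-1,0,0,0,0,0,0]
    - [-1,0,0,0,0,0,0]

```text
t: 17.45
tool_pos: [0.4742, -0.2947, 0.2349]
tcp_rot: [-1.57, 0.0, -1.728]
force: [0.0, 0.8, 0.3]
grip_width: 0.997
```

```bash
python3 - <<'E'
from h import *
import pickle
f=pickle.load(open('w6.pkl','rb'));g=grab('wrist');pickle.dump(g,open('w7.pkl','wb'))
a=stile(f,(225,90,300,292));b=stile(g,(225,90,320,330));print(b.round(1).tolist())
for p,q in zip(a,b):print(*[np.round(v,4) for v in tri([(f,p),(g,q)])])
X=plane(g,b,.069);print(X.round(4).tolist(),X.mean(0))
print(arm.get_state()['tool_pos'])
E
```

```text
Traceback (most recent call last):
  File "h.py", line 37, in stile
    rows=np.where(c.sum(1)>20)[0];ys=np.arange(rows[4],rows[-5])
                                               ~~~~^^^
IndexError: index 4 is out of bounds for axis 0 with size 0
```

```bash
python3 - <<'E'
from h import *
import pickle
f=pickle.load(open('w6.pkl','rb'));h=cv2.cvtColor(f['color'],cv2.COLOR_RGB2HSV)
for p in((262,190),(250,120),(275,150),(262,260),(262,85),(320,190),(200,150),(230,200)):print(p,f['color'][p[1],p[0]],h[p[1],p[0]])
E
sed -i 's/(s\[...,0\]<14)&(s\[...,1\]>110)&(s\[...,2\]>120)/(s[...,0]<14)\&(s[...,1]>118)\&(s[...,2]>95)/' h.py
cat > m.py <<'E'
from h import *
import pickle,os
f=pickle.load(open('w6.pkl','rb'))
g=pickle.load(open('w7.pkl','rb')) if os.path.exists('w7.pkl') else grab('wrist');pickle.dump(g,open('w7.pkl','wb'))
a=stile(f,(225,90,300,292));b=stile(g,(225,90,330,340));print(a.round(1).tolist(),b.round(1).tolist())
for p,q in zip(a,b):print(*[np.round(v,4) for v in tri([(f,p),(g,q)])])
for F,c in((f,a),(g,b)):
    X=plane(F,c,.069);print(X.round(4).tolist(),X.mean(0))
    for i,j in((0,1),(2,3),(0,2),(1,3)):print(np.linalg.norm(X[i]-X[j]).round(4),(X[i]-X[j]).round(4))
E
python3 m.py
```

```text
(262, 190) [182 118  64] [ 14 165 182]
(250, 120) [183 119  64] [ 14 166 183]
(275, 150) [196 128  69] [ 14 165 196]
(262, 260) [179 117  62] [ 14 167 179]
(262, 85) [213 172 109] [ 18 125 213]
(320, 190) [211 171 109] [ 18 123 211]
(200, 150) [212 171 109] [ 18 124 212]
(230, 200) [204 165 105] [ 18 124 204]Traceback (most recent call last):
  File "m.py", line 5, in <module>
    a=stile(f,(225,90,300,292));b=stile(g,(225,90,330,340));print(a.round(1).tolist(),b.round(1).tolist())
  File "h.py", line 37, in stile
    rows=np.where(c.sum(1)>20)[0];ys=np.arange(rows[4],rows[-5])
                                               ~~~~^^^
IndexError: index 4 is out of bounds for axis 0 with size 0
```

```bash
sed -i 's/(s\[...,0\]<14)&(s\[...,1\]>118)/(s[...,0]<17)\&(s[...,1]>145)/' h.py; python3 m.py
```

```text
[[235.4, 97.5], [288.7, 97.5], [241.1, 282.5], [287.7, 282.5]] [[266.0, 138.5], [317.8, 138.5], [267.6, 315.5], [312.6, 315.5]]
[ 0.4725 -0.2439  0.0558] [0.0007 0.0007]
[ 0.5185 -0.2512  0.0556] [0.0008 0.0008]
[ 0.447  -0.4126  0.0701] [0. 0.]
[ 0.4912 -0.4202  0.069 ] [0.0001 0.0001]
[[0.4731, -0.2452, 0.069], [0.5173, -0.2522, 0.069], [0.4468, -0.4132, 0.069], [0.4913, -0.4202, 0.069]] [ 0.48211524 -0.3327041   0.069     ]
0.0447 [-0.0441  0.007   0.    ]
0.045 [-0.0445  0.007   0.    ]
0.17 [0.0263 0.1679 0.    ]
0.1699 [0.026  0.1679 0.    ]
[[0.4736, -0.2429, 0.069], [0.5178, -0.2499, 0.069], [0.4469, -0.4133, 0.069], [0.4911, -0.4203, 0.069]] [ 0.48235008 -0.33159051  0.069     ]
0.0447 [-0.0442  0.007   0.    ]
0.0448 [-0.0442  0.007   0.    ]
0.1724 [0.0267 0.1703 0.    ]
0.1725 [0.0266 0.1704 0.    ]
```

The stile fits exactly (45.0 × 170.0 mm at z = 0.069; stereo height of the far corners 0.0695). Centre is (0.482, −0.3327), yaw −0.156. Grasping it now.

carry_out:
  motion:
    - [-1,0.2,-0.95,0,0,0,0]
    - [-1,0.19,-0.95,-0.5,0,0,0]
    - [-1,0,0,-1,0,0,0]
    - [-1,0,0,-1,0,0,0]
    - [-1,0,0,-1,0,0,0]
    - [-1,0,0,-1,0,0,0]
    - [-1,0,0,-1,0,0,0]
    - [-1,0,0,-1,0,0,0]
    - [-1,0,0,-1,0,0,0]
    - [-1,0,0,-1,0,0,0]
    - [-1,0,0,-1,0,0,0]
    - [-1,0,0,-0.35,0,0,0]
  grip_force: 90

```text
t: 18.7
tool_pos: [0.4807, -0.3329, 0.035]
tcp_rot: [-1.573, 0.002, -1.729]
force: [-1.0, -0.0, 0.3]
grip_width: 1.0
```

carry_out:
  motion:
    - [-0.5,0,0,0,0,0,0]
    - [-0.2,0,0,0,0,0,0]
    - [1,0,0,0,0,0,0]
    - [1,0,0,0,0,0,0]
    - [1,0,0,0,0,0,0]
    - [1,0,0,0,0,0,0]
    - [1,0,0,0,0,0,0]

```text
t: 19.4
tool_pos: [0.4821, -0.3334, 0.0388]
tcp_rot: [-1.569, -0.0, -1.729]
force: [-1.1, -0.3, 6.5]
grip_width: 0.511
```

carry_out:
  motion:
    - [1,0,0,0.1,0,0,0]
    - [1,0,0,0.3,0,0,0]
    - [1,0,0,0.7,0,0,0]
    - [1,0,0,0.9,0,0,0]
    - [1,0,0,0.9,0,0,0]
    - [1,0,0,0.9,0,0,0]
    - [1,0,0,0.9,0,0,0]
    - [1,0,0,0.7,0,0,0]
    - [1,0,0,0.2,0,0,0]
    - [1,0,0,0,0,0,0]
    - [1,0,0,0,0,0,0]

```text
t: 20.5
tool_pos: [0.4813, -0.3326, 0.149]
tcp_rot: [-1.572, 0.001, -1.729]
force: [-0.7, -0.0, -4.0]
grip_width: 0.515
```

```bash
python3 - <<'E'
from h import *
import pickle
f=grab('wrist');s=arm.get_state();print(s['force'],s['wrist_torque'],s['tool_pos'],s['tcp_rot'],s['grip_width'])
pickle.dump(f,open('w8.pkl','wb'))
g=grab('scene');pickle.dump(g,open('s8.pkl','wb'))
sc=cv2.resize(g['color'][60:230,130:330],(400,340),interpolation=cv2.INTER_CUBIC)
cv2.imwrite('pics/g1.png',np.hstack([cv2.resize(f['color'],(400,340)),sc])[:,:,::-1])
b=stile(f,(180,60,380,330));print(b.round(1).tolist())
z=s['tool_pos'][2]-.0138+.044
X=plane(f,b,z);print(X.round(4).tolist(),(X[0]-X[1]),np.arctan2(X[0][1]-X[1][1],X[0][0]-X[1][0]))
E
```

```text
[ 0.38023998  0.38174653 -4.68816756] [ 0.03367552  0.04165985 -0.00451631] [ 0.48120113 -0.33256641  0.14889416] [-1.57184836e+00  1.49528233e-03 -1.72875545e+00] 0.5113164472619876
[[199.9, 59.5], [351.2, 59.5], [216.1, 329.5], [336.4, 329.5]]
[[0.4722, -0.245, 0.1791], [0.5168, -0.2521, 0.1791], [0.4584, -0.3359, 0.1791], [0.5021, -0.3428, 0.1791]] [-0.0446392  0.0071072  0.       ] 2.983703461387503
```

View pics/g1.png

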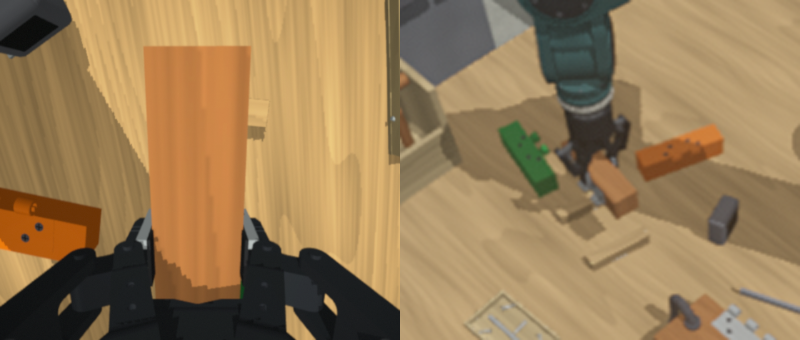

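The stile is held and level. My measuring box clipped its end, so I'll recompute its in-hand pose from the saved frame while moving.

```bash
python3 - <<'E'
from h import *
import pickle
f=pickle.load(open('w8.pkl','rb'));t=np.array([.48120113,-.33256641,.14889416]);ty=-1.72875545
b=stile(f,(180,10,380,250))
for zz in (.0138,.0115,.016):
    z=t[2]-zz+.044
    X=plane(f,b,z);L=np.r_[[X[0]-X[2],X[1]-X[3]]];yaw=np.mean(np.arctan2(-L[:,0],L[:,1]))
    end=(X[0]+X[1])/2;c=end[:2]-.085*np.array([-np.sin(yaw),np.cos(yaw)])
    d=c-t[:2];a=ty+np.pi/2
    print(zz,b.round(1).tolist(),'w',np.linalg.norm(X[0]-X[1]),np.linalg.norm(X[2]-X[3]),'yaw',yaw,np.arctan2(*(X[1]-X[0])[[1,0]]),'c-t in tool-aligned',np.array([[np.cos(a),np.sin(a)],[-np.sin(a),np.cos(a)]])@d, np.arctan2(-L[:,0],L[:,1]))
E
```

```text
0.0138 [[200.4, 56.5], [351.0, 56.5], [210.4, 249.5], [341.2, 249.5]] w 0.044910474159941 0.044906824113686836 yaw -0.15725100048224383 -0.15789160154079251 c-t in tool-aligned [-8.80474996e-06  9.06371617e-04] [-0.15722132 -0.15728068]
0.0115 [[200.4, 56.5], [351.0, 56.5], [210.4, 249.5], [341.2, 249.5]] w 0.043992361174465984 0.04398878574677076 yaw -0.15725100048224414 -0.1578916015407926 c-t in tool-aligned [-3.03436350e-06  5.40716883e-04] [-0.15722132 -0.15728068]
0.016 [[200.4, 56.5], [351.0, 56.5], [210.4, 249.5], [341.2, 249.5]] w 0.04578866918952577 0.04578494776899797 yaw -0.15725100048224372 -0.1578916015407928 c-t in tool-aligned [-1.43242501e-05  1.25612832e-03] [-0.15722132 -0.15728068]
```

carry_out:
  motion:
    - [1,-0.09,0.5,0,0,0,0.09]
    - [1,-0.09,0.93,0,0,0,0.09]
    - [1,-0.09,0.93,0,0,0,0.09]
    - [1,-0.09,0.93,0,0,0,0.09]
    - [1,-0.09,0.93,0,0,0,0.09]
    - [1,-0.09,0.93,0,0,0,0.09]
    - [1,-0.09,0.93,0,0,0,0.09]
    - [1,-0.09,0.93,0,0,0,0.09]
    - [1,-0.09,0.93,0,0,0,0.09]
    - [1,-0.09,0.93,0,0,0,0.09]
    - [1,-0.09,0.93,0,0,0,0.09]
    - [1,-0.09,0.93,0,0,0,0.09]

```text
t: 21.8
tool_pos: [0.4597, -0.1167, 0.1497]
tcp_rot: [-1.571, 0.001, -1.642]
force: [0.3, -0.3, -4.6]
grip_width: 0.509
```

carry_out:
  motion:
    - [1,-0.09,0.93,0,0,0,0.09]
    - [1,-0.09,0.93,0,0,0,0.09]
    - [1,-0.09,0.93,0,0,0,0.09]
    - [1,-0.09,0.93,0,0,0,0.09]
    - [1,-0.09,0.93,0,0,0,0.09]
    - [1,-0.09,0.93,0,0,0,0.09]
    - [1,-0.09,0.93,0,0,0,0.09]
    - [1,-0.05,0.4,0,0,0,0.05]
    - [1,0,0.15,0,0,0,0]
    - [1,0,0,0,0,0,0]
    - [1,0,0,0,0,0,0]

```text
t: 22.9
tool_pos: [0.4464, 0.0225, 0.1497]
tcp_rot: [-1.571, 0.001, -1.588]
force: [-0.1, -0.5, -3.2]
grip_width: 0.513
```

In hand, the stile's centre is 0.9 mm along +y from the TCP and its yaw is consistent. Target TCP is (0.452, 0.0207, 0.079); I'll descend 4 mm short of the jamb.

carry_out:
  motion:
    - [1,0.08,-0.09,-0.4,0,0,0]
    - [1,0,0,-0.8,0,0,0]
    - [1,0,0,-0.8,0,0,0]
    - [1,0,0,-0.6,0,0,0]
    - [1,0,0,-0.3,0,0,0]
    - [1,0,0,0,0,0,0]
    - [1,0,0,0,0,0,0]

```text
t: 23.6
tool_pos: [0.4481, 0.0209, 0.0919]
tcp_rot: [-1.571, 0.001, -1.588]
force: [-0.8, -0.1, -2.4]
grip_width: 0.514
```

carry_out:
  motion:
    - [1,0,0,-0.1,0,0,0]
    - [1,0,0,-0.1,0,0,0]
    - [1,0,0,-0.1,0,0,0]
    - [1,0,0,0,0,0,0]
    - [1,0,0,0,0,0,0]

```text
t: 24.1
tool_pos: [0.4479, 0.0211, 0.0857]
tcp_rot: [-1.571, 0.001, -1.588]
force: [-0.5, -0.5, -3.4]
grip_width: 0.508
```

carry_out:
  motion:
    - [1,0,0,-0.1,0,0,0]
    - [1,0,0,-0.1,0,0,0]
    - [1,0,0,-0.05,0,0,0]
    - [1,0,0,0,0,0,0]
    - [1,0,0,0,0,0,0]

```text
t: 24.6
tool_pos: [0.4479, 0.0211, 0.0807]
tcp_rot: [-1.571, 0.001, -1.588]
force: [-0.1, 0.2, -3.7]
grip_width: 0.512
```

carry_out:
  motion:
    - [1,0,0,-0.03,0,0,0]
    - [1,0,0,-0.03,0,0,0]
    - [1,0,0,0,0,0,0]
    - [1,0,0,0,0,0,0]

```text
t: 25.0
tool_pos: [0.4479, 0.0212, 0.0795]
tcp_rot: [-1.571, 0.001, -1.588]
force: [-0.6, -0.3, -3.5]
grip_width: 0.509
```

carry_out:
  motion:
    - [1,0,0,-0.025,0,0,0]
    - [1,0,0,0,0,0,0]
    - [1,0,0,0,0,0,0]

```text
t: 25.3
tool_pos: [0.4479, 0.0211, 0.0789]
tcp_rot: [-1.571, 0.001, -1.588]
force: [-0.5, 0.0, -4.0]
grip_width: 0.512
```

carry_out:
  motion:
    - [1,0,0,-0.025,0,0,0]
    - [1,0,0,0,0,0,0]
    - [1,0,0,0,0,0,0]

```text
t: 25.6
tool_pos: [0.4479, 0.0211, 0.0785]
tcp_rot: [-1.571, 0.001, -1.588]
force: [0.0, 0.4, -3.7]
grip_width: 0.513
```

carry_out:
  motion:
    - [1,0,0,-0.02,0,0,0]
    - [1,0,0,0,0,0,0]
    - [1,0,0,0,0,0,0]

```text
t: 25.9
tool_pos: [0.4479, 0.0211, 0.0781]
tcp_rot: [-1.571, 0.001, -1.588]
force: [0.2, -0.4, -3.1]
grip_width: 0.507
```

carry_out:
  motion:
    - [1,0,0,-0.02,0,0,0]
    - [1,0,0,0,0,0,0]
    - [1,0,0,0,0,0,0]

```text
t: 26.2
tool_pos: [0.4479, 0.0211, 0.0777]
tcp_rot: [-1.571, 0.001, -1.588]
force: [0.3, 0.1, -3.9]
grip_width: 0.512
```

carry_out:
  motion:
    - [1,0,0,-0.02,0,0,0]
    - [1,0,0,0,0,0,0]
    - [1,0,0,0,0,0,0]

```text
t: 26.5
tool_pos: [0.4479, 0.0211, 0.0773]
tcp_rot: [-1.571, 0.001, -1.588]
force: [-0.0, -0.3, -3.0]
grip_width: 0.508
```

carry_out:
  motion:
    - [1,0,0,-0.02,0,0,0]
    - [1,0,0,0,0,0,0]
    - [1,0,0,0,0,0,0]

```text
t: 26.8
tool_pos: [0.4479, 0.0211, 0.0769]
tcp_rot: [-1.571, 0.001, -1.588]
force: [0.1, 0.1, -3.9]
grip_width: 0.508
```

At the 4 mm offset the stile's edge sits over the falling side of the jamb knuckles, so the down stop lies lower there. I'll raise to z ≈ 0.0794 and go forward first.

carry_out:
  motion:
    - [1,0,0,0.12,0,0,0]
    - [1,0.1,0,0,0,0,0]
    - [1,0.06,0,0,0,0,0]
    - [1,0,0,0,0,0,0]
    - [1,0,0,0,0,0,0]

```text
t: 27.3
tool_pos: [0.4511, 0.0211, 0.0792]
tcp_rot: [-1.571, 0.001, -1.588]
force: [0.1, 0.3, -4.0]
grip_width: 0.513
```

carry_out:
  motion:
    - [1,0.025,0,0,0,0,0]
    - [1,0,0,0,0,0,0]
    - [1,0,0,0,0,0,0]

```text
t: 27.6
tool_pos: [0.4516, 0.0211, 0.0793]
tcp_rot: [-1.571, 0.001, -1.588]
force: [0.1, -0.3, -4.3]
grip_width: 0.509
```

carry_out:
  motion:
    - [1,0.025,0,0,0,0,0]
    - [1,0,0,0,0,0,0]
    - [1,0,0,0,0,0,0]

```text
t: 27.9
tool_pos: [0.4521, 0.0211, 0.0793]
tcp_rot: [-1.571, 0.001, -1.588]
force: [0.3, 0.5, -4.4]
grip_width: 0.512
```

carry_out:
  motion:
    - [1,0.02,0,0,0,0,0]
    - [1,0,0,0,0,0,0]
    - [1,0,0,0,0,0,0]

```text
t: 28.2
tool_pos: [0.4525, 0.0211, 0.0793]
tcp_rot: [-1.571, 0.001, -1.588]
force: [-0.2, 0.3, -4.0]
grip_width: 0.514
```

carry_out:
  motion:
    - [1,0.02,0,0,0,0,0]
    - [1,0,0,0,0,0,0]
    - [1,0,0,0,0,0,0]

```text
t: 28.5
tool_pos: [0.4527, 0.0211, 0.0792]
tcp_rot: [-1.571, 0.001, -1.588]
force: [-1.4, 0.6, -2.0]
grip_width: 0.514
```

carry_out:
  motion:
    - [1,0.02,0,0,0,0,0]
    - [1,0,0,0,0,0,0]
    - [1,0,0,0,0,0,0]

```text
t: 28.8
tool_pos: [0.4529, 0.0212, 0.0792]
tcp_rot: [-1.572, 0.001, -1.588]
force: [-4.6, -0.1, -0.5]
grip_width: 0.513
```

X stop found at ≈0.4527 (predicted 0.4524). I'll back off 0.6 mm and seek the down stop.

carry_out:
  motion:
    - [1,-0.04,0,0,0,0,0]
    - [1,0,0,-0.02,0,0,0]
    - [1,0,0,0,0,0,0]
    - [1,0,0,0,0,0,0]

```text
t: 29.2
tool_pos: [0.4527, 0.0211, 0.0789]
tcp_rot: [-1.571, 0.001, -1.588]
force: [-2.1, 0.2, -2.2]
grip_width: 0.514
```

carry_out:
  motion:
    - [1,0,0,-0.02,0,0,0]
    - [1,0,0,0,0,0,0]
    - [1,0,0,0,0,0,0]

```text
t: 29.5
tool_pos: [0.4526, 0.0211, 0.0786]
tcp_rot: [-1.571, 0.001, -1.588]
force: [-2.3, 0.3, 0.3]
grip_width: 0.511
```

carry_out:
  motion:
    - [1,0,0,-0.02,0,0,0]
    - [1,0,0,0,0,0,0]
    - [1,0,0,0,0,0,0]

```text
t: 29.8
tool_pos: [0.4526, 0.0211, 0.0784]
tcp_rot: [-1.57, 0.001, -1.588]
force: [-4.6, 0.3, 7.5]
grip_width: 0.514
```

Down stop at ≈0.0787 (predicted 0.0786). Home is therefore (0.4522, 0.0207, 0.0792); backing off to it.

carry_out:
  motion:
    - [1,-0.02,-0.02,0.05,0,0,0]
    - [1,0,0,0,0,0,0]
    - [1,0,0,0,0,0,0]
    - [1,0,0,0,0,0,0]

```text
t: 30.2
tool_pos: [0.4522, 0.0207, 0.079]
tcp_rot: [-1.571, 0.001, -1.588]
force: [-1.3, -0.7, -3.8]
grip_width: 0.51
```

```bash
python3 - <<'E'
from h import *
import pickle
s=[]
for i in range(3):
    g=grab('scene');st=arm.get_state();s.append(np.r_[st['tool_pos'],st['force'],st['wrist_torque'],st['tcp_rot']])
print(np.mean(s,0).round(4))
f=grab('wrist');pickle.dump(f,open('w9.pkl','wb'));print(np.round(f['origin'],4))
b=stile(f,(180,10,380,250));t=np.mean(s,0)[:3]
X=plane(f,b,t[2]-.0138+.044);L=np.r_[[X[0]-X[2],X[1]-X[3]]];print('yaw',np.arctan2(-L[:,0],L[:,1]),'end',((X[0]+X[1])/2).round(4),'w',np.linalg.norm(X[0]-X[1]),np.linalg.norm(X[2]-X[3]))
p=proj(g,[[.475,.02,.06]])[0];x,y=p.astype(int)
sc=cv2.resize(g['color'][y-60:y+60,x-80:x+80],(480,360),interpolation=cv2.INTER_CUBIC)
cv2.imwrite('pics/e1.png',np.hstack([cv2.resize(f['color'][0:300,150:416],(319,360)),sc])[:,:,::-1])
E
```

```text
[ 4.5210e-01  2.0700e-02  7.9000e-02  3.6550e-01 -4.1140e-01 -4.2971e+00
  1.9700e-02  4.0000e-03  2.0000e-04 -1.5708e+00  8.0000e-04 -1.5880e+00]
[0.4535 0.0888 0.2215]
yaw [-0.23430852 -0.23393087] end [0.4642 0.1106 0.1092] w 0.047551059312123306 0.047560132912013865
```

View pics/e1.png

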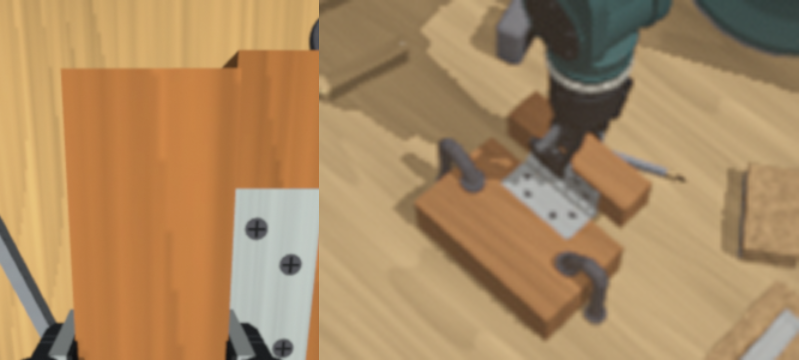

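The stile is home against the jamb's robot side: free of both stops, with no slip in the hand (end row and left edge the same as after the lift). I'll lift a final 0.2 mm to centre it, then hand in.

carry_out:
  motion:
    - [1,0,0,0.01,0,0,0]
    - [1,0,0,0,0,0,0]
    - [1,0,0,0,0,0,0]
    - [1,0,0,0,0,0,0]

```text
t: 30.8
tool_pos: [0.4521, 0.0207, 0.0793]
tcp_rot: [-1.571, 0.001, -1.588]
force: [0.1, -0.2, -4.1]
grip_width: 0.508
```

```bash
python3 - <<'E'
from h import *
s=arm.get_state();print(s['tool_pos'],s['force'],s['grip_width'],s['tcp_rot'])
print(arm.job_done())
E
```

```text
[0.45214155 0.02073908 0.0792807 ] [ 0.07647986 -0.19742651 -4.11440248] 0.5081537218190793 [-1.57073755e+00  7.93039912e-04 -1.58790185e+00]
the job is handed in; nothing more can be done
None
```

The chisel is on the cork mat and the stile is held at the jamb with its knuckles in the gaps. The job was handed in at about 31 s.

- **Chisel:** I set it down with force feedback on the free half of the mat, well clear of the other chisel. A later picture shows it lying fully on the mat.
- **Stile:** I lifted the brown stile off its bearers, carried it level and lowered it into the hinge. I felt for both stops. The forward stop came at x ≈ 0.4526 (predicted 0.4524) and the down stop at z ≈ 0.0787 (predicted 0.0786). I then backed off about 0.5 mm from each, so the pin holes should line up.
- **Last checks:** TCP at (0.4521, 0.0207, 0.0793) against a target of (0.4521, 0.0207, 0.0792). Yaw matches the jamb to about 0.001 rad. The wrist carried only the stile's weight, so it is touching neither stop, and it had not slipped in the grip.

**Checks that failed or disagreed:**
- The overhead and scene cameras together read heights about 6–10 mm low, so I relied on the wrist camera, which matched the given sizes.
- My final automatic check of the stile's yaw failed because its colour mask ran into the jamb. I compared the stile's visible end and left edge with the earlier picture instead.
- The side-to-side position of the knuckles was measured by camera only, not felt by contact; it has 2.25 mm of play.

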